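Take the orange sample basket off its hook and set it in the tasting tray

ROBOT

A 6-joint arm with a two-finger parallel gripper is mounted at the origin on the work surface. World frame = base frame: x ahead of the robot, y to its left, z up, the work surface at z = 0. Lengths are in mm, angles in degrees, forces in N, time in s.
With the tool pointing down it reaches from about 300 to 850 mm from the base axis. Payload 4.2 kg.
Tool frame: the origin (TCP) lies midway between the tips of the shut fingers; the grasp point (between the pads) lies 19 mm behind it; z points along the fingers, y is the direction in which the jaws open and shut (so a half turn about z gives the same grasp; the last joint's range is limited). The gripper opens to 91 mm and grips with 3 to 60 N. Pads are 32 mm wide; open, the fingers measure 118 mm over their backs; the gripper's body (76 mm by 178 mm) begins 60 mm behind the grasp point.
Start: joints at [-68.354, 18.312, 89.639, -0, 72.044, -1.146], TCP at [222.754, -530.117, 213.976] pointing down, gripper open.
Joint ranges: [-177.97, 177.97], [-48.28, 115.42], [12.27, 149.76], [-77.06, 257.06], [2.81, 150.46], [-146.56, 146.56]. Speed limits (degrees/s): [147.25, 147.25, 180, 180, 180, 180].

INTERFACE

Orientations are given as [roll, pitch, yaw] about the fixed x, y, z axes, in that order (R = Rz(yaw) Ry(pitch) Rx(roll)).
In Python, from workcell import * gives the robot as it stands.
- The arm moves only by the tool arm_command, never from a script. Its argument "deltas" is text: rows parted by semicolons, each of 7 numbers parted by spaces: the shift along the tool's x, y, z in mm, then the turn, a rotation vector about the tool's x, y, z in degrees, then the finger opening in mm, from 0 to 91.2. In form: x y z wx wy wz hand; .... A call has 1 to 5 rows; each row shifts and turns the commanded pose from where the row before left it, along the tool's axes as they then stand; what a row does not reach is not made up. A row lasts 1/8 s, in which the tool goes at most 62.5 mm and 10.7 degrees, less where a joint would pass 70% of its speed; a pose out of reach is approached as far as the arm can. A call is refused whole if a number of a shift passes 62.5 or a number of a turn 10.7, either way. A call with a gripper value outside its range is refused whole. The fingers move at their own pace and stop on an object; "force" is the grip in N (left out, the last holds). Time passes only in rows, so rows that do not move let the fingers close. It gives the time, the measured TCP pose, the force and the opening at its end, in the units of the state.
- state(): the state, without advancing time (a new reading comes with each control period).
- grab_frame(name): name is "side" or "top" or "wrist"; returns the picture (420x560x3 uint8, red, green, blue); there is no depth.
- camera_model(name): a dict with "fx", "fy", "cx", "cy" (pixels), "k1" (the pictures are not rectified: a ray, as slopes to the right and down, at radius r is drawn at 1 + k1 r^2 times it, then the intrinsics apply), "rvec" (rotation vector, rad) and "tvec" (3), from world to camera coordinates, as OpenCV has them; the wrist camera has in their place "mount" (4x4, takes a point from camera to tool coordinates, whose origin is the TCP and whose axes are the flange's). Camera axes: x right, y down, z forward; pixel columns grow to the right and rows downward; lengths in mm; the calibration is good to about 2 mm. A picture is of the moment at which its call begins: read the wrist's pose just before it. camera_model takes no time and is no camera call.
- job_done(): hands the job in, once; it reports no verdict.
The state is a dict: "time_s": time; "qpos": joint angles; "qvel": joint speeds; "effort": joint torques, N m; "ee_pos": TCP position; "ee_rot": TCP orientation; "force": force on the tool from outside, world axes, zero at the start; "torque": the same for the moment, N m; "gripper_width": finger opening in mm.
Only numpy, scipy, OpenCV 4.12 (cv2) and the standard library are available. Lean on these libraries where they do the work, as an engineer would, in place of code of your own. Each camera call takes 0.05 s, during which the arm holds its last target. There are 200 camera calls.

TASK

Take the orange basket off the wire panel and set it gently down in the empty bay of the tasting tray, flat and with its two sample tubs still in it. Its wire loop hangs on a deep upturned hook with a label plate hanging close above the tip: feel the loop up until it just clears the tip and only then draw it out between tip and plate, without forcing either of them. Keep the basket level and leave the other baskets, the cups and everything else as they are.

Things in the scene. Friction and masses are not known exactly. Their poses are not given: they have to be found in the camera images.
- orange: the orange plastic basket (open-topped bin) to be moved, 110 mm deep (x -55 to 55), 80 mm wide (y), 60 mm high, 0.12 to 0.23 kg, floor and side walls 3 mm. Origin: centre of its underside; z up, -x is its front, +x its back, to the panel. Two rubber feet at the bottom of the back stand out to x = 90 mm and lean on the panel. It hangs level, its underside 110 mm above the table
- orange_grip (a point): middle of the top edge of the basket's front wall (basket x -50, z 60 mm). The front wall is solid, 10 mm thick (x -55 to -45 mm) over the full width, to be pinched from above across x; behind it 55 mm are free before the tubs
- orange_loop (a point): underside of the top wire of the basket's hanging loop (basket x 75, z 56 mm). The rigid upright loop of 5 mm wire stands 17 mm behind the back wall, across x, 49 mm wide inside and open below; its top wire rests on the prong, and the hook's tip rises between it and the back wall. It hangs against or within 2 mm of the tip, so drawing outward at once only pulls on the hook
- panel: free-standing black wire grid panel, 380 mm wide (y), 340 mm high, fixed to the table; origin at table height under the middle of its front face; -x points out from the front, along the hooks. The baskets hang before it 105 mm apart with their undersides 110 mm above the table
- hook_a: one of five steel display hooks, in any order along the panel. Origin: root of its lower prong (6 mm round wire) on the panel's face, on the prong's centre line; -x points out along the prong, z up. 18 mm out from the face the prong turns straight up into a 6 mm thick tip. An odd lot: the tip stands 12 to 44 mm above the prong's top side, differing from hook to hook, and the reading does not tell which
- hook_b: another of the five hooks, see hook_a. Above each tip a label arm runs out, with a yellow label plate hanging down from its end, 36 mm wide, 2 mm thick, 29 mm out from the panel's face, just in front of the tip. The plate's lower edge is 10 mm above the top of the tip, whatever the tip's height; what is lifted more than that is caught behind the plate
- hook_c: another of the five hooks, see hook_a. Hooks, label arms and plates are fixed and rigid, and are not made for more than about 25 N. Pinch the basket a millimetre or two nearer to the panel than centred rather than farther out: fingers that close off-centre outward drag its loop hard against the tip, while inward it gives way freely
- hook_d: another of the five hooks, see hook_a
- hook_e: another of the five hooks, see hook_a; two of the five hooks are empty
- grey: grey hanging basket of the same build on another hook, empty; leave it alone. Origin and axes as the orange one
- blue: blue hanging basket of the same build on another hook, empty; leave it alone. Origin and axes as the orange one
- tub_1: clear sample tub with a green lid, 35 mm across and 32 mm high, standing loose in the orange basket behind the front; origin: centre of its underside
- tub_2: the same with a white lid
- tray: pale wood tasting tray with grey edging, 168 mm (x) by 246 mm (y), floor 4 mm thick, edging 4 mm thick with its top 16 mm above the table; fixed. Origin: centre of its underside. A cross-piece divides it into the empty basket bay on its +y side, 160 mm (x) by 96 mm (y) inside, and the cup bay on its -y side
- bay (a point): centre of the floor of the empty bay, 4 mm above the table (tray x 0, y 71 mm). The basket, 145 mm by 80 mm with its feet (x -55 to 90), fits in lengthwise along the tray's x, either way round
- cup_1: paper sample cup, 52 mm across the rim, 55 mm high, in the cup bay; leave it alone
- cup_2: the same
- cup_3: the same
- water: water bottle 64 mm across, 150 mm high, on the table; leave it alone
- spoon: steel spoon lying on the table, 150 mm long; leave it alone
Mind the look-alikes: they are no part of the job. Leave any yellow look-alike of the orange alone.

How it is judged (in metres and radians):
On the way:
1. the orange basket is off its hook and drawn clear of the panel, still held up and level (x of orange_loop in the frame of panel below -0.06 m and height (world z) of orange above 0.08 m and angle between orange's own z axis and vertical below 0.3 rad), for 0.1 s.
At the end, for the whole second after the job is handed in: the orange basket stands released and at rest in the empty bay, its origin within 32 mm of the bay's centre, flat on the bay floor (underside at most 5 mm above it, tilt under 0.06 rad), with both tubs standing in it; the other baskets, cups, bottle and spoon are within 20 mm of where they were (horizontal distance between orange and bay below 0.032 m and height (world z) of orange below 0.009 m and angle between orange's own z axis and vertical below 0.06 rad and linear speed of orange below 0.02 m/s and horizontal distance between each of tub_1, tub_2 and orange below 0.06 m and height (world z) of each of tub_1, tub_2 below 0.03 m and angle between each of tub_1, tub_2's own z axis and vertical below 0.4 rad); the robot touches nothing.
It fails at once if the orange basket presses on a hook or its label plate with more than 25 N (contact force between orange and hook_a above 25 N or contact force between orange and hook_b above 25 N or contact force between orange and hook_c above 25 N or contact force between orange and hook_d above 25 N or contact force between orange and hook_e above 25 N).
It fails at once if the robot leans on a hook or its label arm with more than 10 N (contact force between any of the fingers, the arm and hook_a above 10 N or contact force between any of the fingers, the arm and hook_b above 10 N or contact force between any of the fingers, the arm and hook_c above 10 N or contact force between any of the fingers, the arm and hook_d above 10 N or contact force between any of the fingers, the arm and hook_e above 10 N).
It fails at once if the orange basket is tipped by more than about 25 degrees (angle between orange's own z axis and vertical above 0.44 rad).
It fails at once if the orange basket is set down with more than 30 N (contact force between orange and tray above 30 N).
It fails at once if another basket, a cup, the bottle or the spoon is shifted by more than 20 mm (distance of any of grey, blue, cup_1, cup_2, cup_3, water, spoon from where it was at the start of the episode above 0.02 m).
It also fails if it takes over 64 s, if anything falls off the work surface, if the arm or the gripper's body presses on something with over 40 N, if the wrist force passes 120 N, or if a joint passes its speed limit or range.

## Working session

There is one attempt and no reset: what is moved stays moved. The work goes in short steps, Python scripts to look and compute and a tool call to move; the robot and the scene stay as the last step left them, time stands still between calls to the robot, and variables do not carry over. Pictures are saved under pics/ and viewed, about 8 in all and at most 12, crops included, and the job is handed in when it is done.

Besides the shell and the picture viewer there is one more tool, called as a command line: name --argument value ..., lists and objects as JSON in quotes. arm_command: Moves the arm, as the interface text tells. Its arguments: {"type":"object","properties":{"deltas":{"type":"string"},"force":{"type":"number"}},"required":["deltas"]}

```bash
mkdir -p pics; cat > h.py <<'E'
from workcell import *
import numpy as np, cv2
from scipy.spatial.transform import Rotation as R
def cam(n,st=None):
    m=camera_model(n); K=np.array([[m['fx'],0,m['cx']],[0,m['fy'],m['cy']],[0,0,1.]])
    d=np.array([m['k1'],0,0,0,0.])
    if 'rvec' in m:
        Rm=R.from_rotvec(np.ravel(m['rvec'])).as_matrix(); t=np.ravel(m['tvec'])
    else:
        T=np.eye(4); T[:3,:3]=R.from_euler('xyz',st['ee_rot'],degrees=True).as_matrix(); T[:3,3]=st['ee_pos']
        T=np.linalg.inv(T@np.array(m['mount'])); Rm,t=T[:3,:3],T[:3,3]
    return K,d,Rm,t
def ray(c,uv):
    K,d,Rm,t=c; p=cv2.undistortPoints(np.array([[uv]],float),K,d)[0,0]
    v=Rm.T@np.array([p[0],p[1],1]); return -Rm.T@t, v/np.linalg.norm(v)
def onz(c,uv,z):
    o,v=ray(c,uv); return o+v*(z-o[2])/v[2]
def proj(c,P):
    K,d,Rm,t=c; return cv2.projectPoints(np.array(P,float).reshape(-1,1,3),cv2.Rodrigues(Rm)[0],t,K,d)[0][:,0]
def tri(*rs):
    A=np.zeros((3,3));b=np.zeros(3)
    for o,v in rs:
        M=np.eye(3)-np.outer(v,v);A+=M;b+=M@o
    return np.linalg.solve(A,b)
def shot(n,f):
    st=state(); im=grab_frame(n); cv2.imwrite('pics/'+f,cv2.cvtColor(im,cv2.COLOR_RGB2BGR)); return im,cam(n,st)
E
python3 - <<'E'
from h import *
s=state();print(s)
for n in('side','top'):
    im,c=shot(n,n+'0.png'); print(n,-c[2].T@c[3],c[2][2])
a=[cv2.imread('pics/%s0.png'%n) for n in('side','top')]
E
```

```text
{'time_s': 0.0, 'qpos': array([-6.83536256e+01,  1.83511877e+01,  8.97064324e+01, -5.15650093e-04,
        7.20423905e+01, -1.14493407e+00]), 'qvel': array([ 0.05143096, -0.0027494 ,  0.01107402, -0.01201455, -0.01470372,
        0.03514283]), 'effort': array([ 5.87524373e-04, -4.12457621e+01, -2.31973493e+01,  7.28612160e-02,
        4.56265337e-02, -1.54155136e-04]), 'ee_pos': array([ 222.56416856, -529.63842325,  213.12463635]), 'ee_rot': array([-1.79900000e+02, -1.50820988e-03,  2.27914666e+01]), 'force': array([-0.23581749, -0.33295089, -0.34645944]), 'torque': array([-0.04800815,  0.05506011,  0.0273372 ]), 'gripper_width': 91.18893422647257}
side [327.52338243 765.06691052 696.692159  ] [ 0.24830402 -0.74458435 -0.61962832]
top [ 350.42299588   89.63479649 1210.9228386 ] [ 0.17441137  0.00631943 -0.9846526 ]
```

View pics/side0.png

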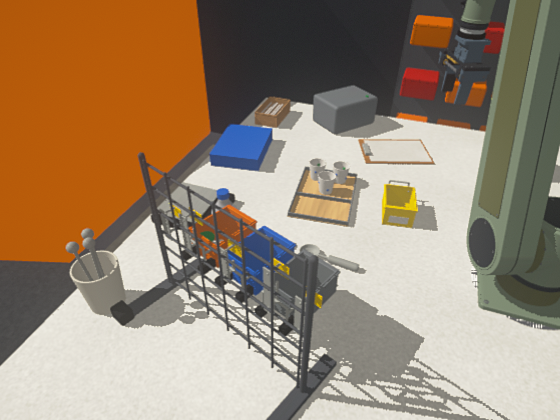

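View pics/top0.png

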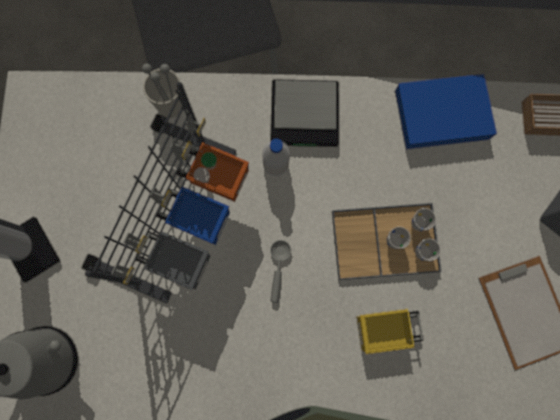

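The side view shows the panel at left with the baskets and the tray at the centre. In the top view the orange basket is at about (217,171), with the bottle at (277,157), the blue basket at (197,215), and the tray with its empty bay at (355,245). The yellow look-alike is at (388,332).

```bash
python3 - <<'E'
from h import *
c=cam('top'); im=cv2.imread('pics/top0.png'); hsv=cv2.cvtColor(im,cv2.COLOR_BGR2HSV)
m=cv2.inRange(hsv,(3,130,70),(13,255,255)); m[:, :170]=0; m[:,260:]=0; m[:130]=0;m[210:]=0
ct=max(cv2.findContours(m,0,1)[0],key=cv2.contourArea)
r=cv2.minAreaRect(ct); b=cv2.boxPoints(r); print('orange',b.round(1).tolist())
for p in b: print(onz(c,p,170).round(1))
h=cv2.approxPolyDP(cv2.convexHull(ct),4,True)[:,0]; print('hull',h.tolist())
for p in h: print(onz(c,p,170).round(1))
for n,p in dict(tl=(333,211),tr=(436,204),br=(440,276),bl=(338,283)).items(): print(n,onz(c,p,16).round(1))
for n,p,z in [('bottlecap',(276,146),150),('panel post top1',(90,262),340),('panelpost2',(185,95),340)]: print(n,onz(c,p,z).round(1))
x=cv2.resize(im[80:300,70:350],None,fx=2.7,fy=2.7,interpolation=cv2.INTER_CUBIC); x=cv2.convertScaleAbs(x,alpha=1.7)
cv2.imwrite('pics/topcrop.png',x)
E
```

```text
orange [[184.5, 178.89999389648438], [200.6999969482422, 141.0], [249.1999969482422, 161.8000030517578], [233.0, 199.6999969482422]]
[622.2 281.2 170. ]
[707.2 250.9 170. ]
[663.1 144.8 170. ]
[579.5 176.3 170. ]
hull [[202, 142], [247, 162], [233, 198], [186, 178]]
[705. 248. 170.]
[662.5 149.6 170. ]
[583.2 176.4 170. ]
[624.3 278.  170. ]
tl [591.6 -52.4  16. ]
tr [ 615.2 -302.7   16. ]
br [ 441.2 -306.9   16. ]
bl [419.5 -64.9  16. ]
bottlecap [706.4  88.5 150. ]
panel post top1 [425.7 406.7 340. ]
panelpost2 [736.9 258.1 340. ]
```

View pics/topcrop.png

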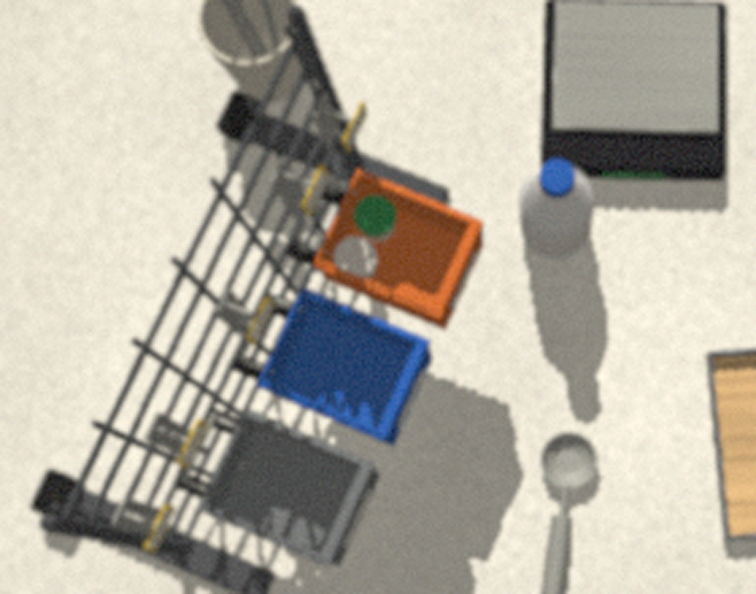

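The crop shows the orange basket with its front facing right and down (rim corners at crop (483,222) and (445,325)) and both tubs at its back. The plates are yellow slivers between the baskets and the panel. Next I work out the yaw and the first move.

```bash
cat >> h.py <<'E'
def rel(target,yaw):
    s=state(); Rm=R.from_euler('xyz',s['ee_rot'],degrees=True); d=Rm.inv().apply(np.array(target)-s['ee_pos'])
    w=(Rm.inv()*R.from_euler('xyz',[180,0,yaw],degrees=True)).as_rotvec(degrees=True)
    print('delta tool',d.round(1),'turn',w.round(2),'| pos',s['ee_pos'].round(1),s['ee_rot'].round(2),'F',s['force'].round(1))
E
python3 - <<'E'
from h import *
c=cam('top'); im=cv2.imread('pics/top0.png'); hsv=cv2.cvtColor(im,cv2.COLOR_BGR2HSV)
P=[]
for lo,hi in(((3,130,70),(13,255,255)),((100,140,40),(125,255,255))):
    m=cv2.inRange(hsv,lo,hi); m[:, :155]=0; m[:,260:]=0; m[:130]=0;m[250:]=0
    m[:165,258:]=0
    ct=max(cv2.findContours(m,0,1)[0],key=cv2.contourArea); h=cv2.approxPolyDP(cv2.convexHull(ct),4,True)[:,0]
    q=np.array([onz(c,p,170) for p in h]); print(q.round(1).tolist(), q.mean(0))
    P.append(q.mean(0))
d=P[0]-P[1]; print('spacing',np.linalg.norm(d),np.degrees(np.arctan2(d[1],d[0])))
print(np.array(camera_model('wrist')['mount']).round(2))
rel([620,160,330],-23.5)
t=np.mean([onz(c,p,16) for p in((333,211),(436,204),(440,276),(338,283))],0);print('tray',t)
E
```

```text
[[705.0, 248.0, 170.0], [662.5, 149.6, 170.0], [583.2, 176.4, 170.0], [624.3, 278.0, 170.0]] [643.76912311 212.98953203 170.        ]
[[602.3, 285.3, 170.0], [563.6, 188.3, 170.0], [488.9, 210.2, 170.0], [528.5, 314.8, 170.0]] [545.81914193 249.63325065 170.        ]
spacing 104.5799260240659 -20.511146736185285
[[   0.     -0.97   -0.26   73.7 ]
 [   1.      0.      0.     -0.51]
 [  -0.     -0.26    0.97 -169.87]
 [   0.      0.      0.      1.  ]]
delta tool [ 633.6 -482.1 -116. ] turn [-9.000e-02  3.000e-02  4.629e+01] | pos [ 222.6 -529.7  213.2] [-179.91   -0.     22.79] F [ 1.   0.  -0.2]
tray [ 516.87864977 -181.75988983   16.        ]
```

arm_command --deltas "30 -20 -40 0 0 0 40; 40 -30 -35 0 0 0 40; 45 -34 -20 0 0 0 40; 45 -34 -20 0 0 0 40; 45 -34 0 0 0 0 40" --force 25

```text
time_s: 0.72
ee_pos: [354.0, -309.4, 330.4]
ee_rot: [179.8, -0.1, 22.8]
force: [-0.3, 0.5, -0.5]
gripper_width: 44.2
```

arm_command --deltas "45 -34 0 0 0 0 40; 45 -34 0 0 0 0 40; 45 -34 0 0 0 0 40; 45 -34 0 0 0 0 40; 45 -34 0 0 0 0 40"

```text
time_s: 1.35
ee_pos: [494.9, -64.9, 328.7]
ee_rot: [180.0, 0.0, 22.8]
force: [0.0, 0.3, -0.2]
gripper_width: 40.1
```

arm_command --deltas "45 -34 0 0 0 0 40; 45 -34 0 0 0 0 40; 45 -34 0 0 0 0 40; 38 -29 0 0 0 0 40; 25 -20 0 0 0 0 40"

```text
time_s: 1.98
ee_pos: [619.1, 151.3, 327.7]
ee_rot: [-180.0, 0.1, 22.9]
force: [0.3, -0.3, -0.2]
gripper_width: 40.2
```

arm_command --deltas "0 0 0 0 0 9 40; 0 0 0 0 0 9 40; 0 0 0 0 0 9 40; 0 0 0 0 0 9 40; 0 0 0 0 0 7.3 40"

```text
time_s: 2.6
ee_pos: [618.3, 149.2, 328.3]
ee_rot: [180.0, 0.1, -20.8]
force: [-0.9, -0.3, 0.1]
gripper_width: 40.1
```

```bash
python3 - <<'E'
from h import *
shot('wrist','w1.png'); rel([620,165,330],-20.5)
E
```

```text
delta tool [ -4.1 -15.4  -1.7] turn [ 0.05  0.06 -0.4 ] | pos [618.3 149.2 328.3] [ 1.7995e+02  6.0000e-02 -2.0900e+01] F [ 0.6 -0.1 -0.5]
```

View pics/w1.png

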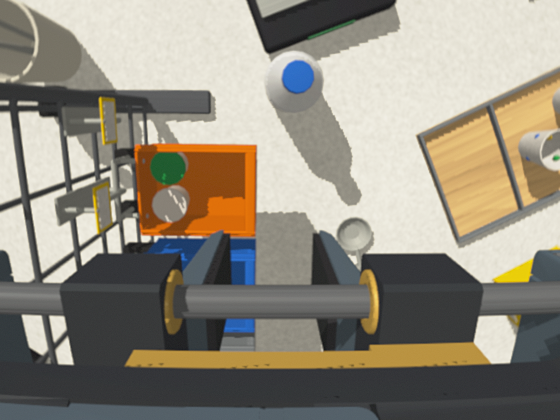

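The wrist view shows the orange rim's front edge at column ~256 (rows 145–235), which is well aligned. Its hook's plate is at (101,207), and the neighbouring empty hook's plate is at (107,120).

```bash
python3 - <<'E'
from h import *
c=cam('wrist',state()); im=cv2.imread('pics/w1.png'); hsv=cv2.cvtColor(im,cv2.COLOR_BGR2HSV)
m=cv2.inRange(hsv,(3,130,60),(14,255,255)); m[:135]=0;m[237:]=0
ct=max(cv2.findContours(m,0,1)[0],key=cv2.contourArea);h=cv2.approxPolyDP(cv2.convexHull(ct),4,True)[:,0]
print(h.tolist()); q=np.array([onz(c,p,170) for p in h]); print(q.round(1).tolist())
f=q[np.argsort(h[:,0])[-2:]]; d=f[np.argmin(h[np.argsort(h[:,0])[-2:],1])]-f[np.argmax(h[np.argsort(h[:,0])[-2:],1])]
print('width',np.linalg.norm(d),'edge ang',np.degrees(np.arctan2(d[1],d[0])))
a=np.radians(69.5); ux=np.array([np.cos(a),np.sin(a),0]); uy=np.array([-np.sin(a),np.cos(a),0])
fc=f.mean(0); print('front mid',fc,'grip',fc+5*ux)
P0=fc+(55+61)*ux
y=cv2.inRange(hsv,(18,120,90),(35,255,255)); y[:, 130:]=0
for k in cv2.findContours(y,0,1)[0]:
    if cv2.contourArea(k)<40: continue
    b=cv2.boxPoints(cv2.minAreaRect(k)); print('plate',b.round(1).tolist())
    for p in b:
        o,v=ray(c,p); X=o+v*((P0-o)@ux)/(v@ux); print('  z',X[2].round(1),'lat',((X-fc)@uy).round(1))
rel([*(fc+6.5*ux)[:2],330],-20.5)
E
```

```text
[[135, 145], [255, 145], [254, 236], [142, 234]]
[[704.9, 246.6, 170.0], [666.1, 146.8, 170.0], [587.7, 178.7, 170.0], [627.3, 277.3, 170.0]]
width 84.6954866636113 edge ang -22.144596002355712
front mid [626.91419879 162.7211552  170.        ] grip [628.66523569 167.40451614 170.        ]
plate [[91.19999694824219, 183.10000610351562], [108.69999694824219, 181.6999969482422], [112.80000305175781, 232.8000030517578], [95.30000305175781, 234.1999969482422]]
  z 238.4 lat -22.3
  z 209.2 lat -17.8
  z 213.0 lat 24.3
  z 242.5 lat 15.6
plate [[97.30000305175781, 96.30000305175781], [114.0, 94.5999984741211], [118.9000015258789, 142.5], [102.19999694824219, 144.1999969482422]]
  z 213.1 lat -84.4
  z 181.3 lat -87.0
  z 180.5 lat -46.9
  z 213.2 lat -48.3
delta tool [  3.2 -22.2  -1.7] turn [ 0.05  0.06 -0.4 ] | pos [618.3 149.2 328.3] [ 1.7995e+02  6.0000e-02 -2.0900e+01] F [ 0.6 -0.1 -0.5]
```

arm_command --deltas "2 -11 30 0 0 -0.4 40; 2 -11 40 0 0 0 40; 0 0 40 0 0 0 40; 0 0 0 0 0 0 40; 0 0 0 0 0 0 40"

```text
time_s: 3.28
ee_pos: [630.7, 168.6, 220.5]
ee_rot: [-179.9, -0.1, -20.1]
force: [0.6, 0.1, -0.2]
gripper_width: 40.0
```

```bash
python3 - <<'E'
from h import *
im,c=shot('wrist','w2.png'); rel([630,168,138],-20.5)
print(proj(c,[[628.6-.937*k,160.8+.35*k,170] for k in(-40,40)]))
E
```

```text
delta tool [-1.   1.1 83.2] turn [-0.12 -0.19  0.41] | pos [631.  168.6 221.2] [-179.88   -0.19  -20.09] F [-0.1 -0.5  0.1]
[[286.43116478 168.611459  ]
 [284.19564851 289.55147577]]
```

View pics/w2.png

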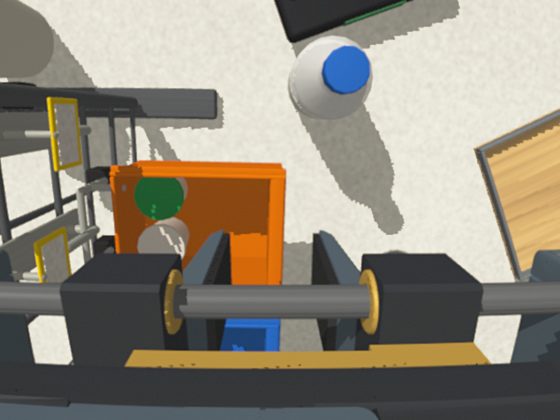

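The closer wrist view shows the front wall at columns 270–284 (predicted outer edge 286) and the fingers straddling it, centred a couple of mm inward. The fingers miss the tubs at (160,195) and (163,240), so I go down and close in steps.

arm_command --deltas "-1 0.8 20 0 0 0.4 40; 0 0 20 0 0 0 40; 0 0 20 0 0 0 40; 0 0 15 0 0 0 40; 0 0 8 0 0 0 40" --force 8

```text
time_s: 3.95
ee_pos: [629.1, 168.1, 136.2]
ee_rot: [-180.0, -0.1, -20.5]
force: [0.2, -0.2, -0.1]
gripper_width: 39.7
```

arm_command --deltas "0 0 0 0 0 0 20; 0 0 0 0 0 0 18; 0 0 0 0 0 0 16"

```text
time_s: 4.32
ee_pos: [629.1, 168.2, 136.7]
ee_rot: [-180.0, -0.1, -20.5]
force: [-0.1, -0.0, 0.1]
gripper_width: 16.1
```

arm_command --deltas "0 0 0 0 0 0 14; 0 0 0 0 0 0 13; 0 0 0 0 0 0 12; 0 0 0 0 0 0 12"

```text
time_s: 4.82
ee_pos: [628.4, 166.9, 136.0]
ee_rot: [179.9, -0.0, -20.5]
force: [-0.4, -5.0, 2.3]
gripper_width: 12.6
```

arm_command --deltas "0 1 0 0 0 0 12; 0 0 0 0 0 0 11; 0 0 0 0 0 0 10"

```text
time_s: 5.2
ee_pos: [628.4, 166.4, 136.2]
ee_rot: [179.9, -0.0, -20.5]
force: [-1.2, -5.2, 1.9]
gripper_width: 10.6
```

arm_command --deltas "0 0.4 0 0 0 0 8; 0 0 0 0 0 0 6; 0 0 0 0 0 0 0; 0 0 0 0 0 0 0" --force 15

```text
time_s: 5.7
ee_pos: [628.7, 166.4, 136.4]
ee_rot: [-180.0, -0.1, -20.6]
force: [-0.4, -5.1, 3.0]
gripper_width: 10.7
```

arm_command --deltas "0 0.3 0 0 0 0 0; 0 0 0 0 0 0 0; 0 0 -3 0 0 0 0; 0 0 -4 0 0 0 0; 0 0 0 0 0 0 0" --force 35

```text
time_s: 6.32
ee_pos: [627.5, 167.1, 142.4]
ee_rot: [180.0, 0.1, -20.5]
force: [-0.5, -0.6, -1.3]
gripper_width: 9.7
```

arm_command --deltas "0 0 -4 0 0 0 0; 0 0 -4 0 0 0 0; 0 0 0 0 0 0 0"

```text
time_s: 6.7
ee_pos: [628.4, 166.8, 151.5]
ee_rot: [-180.0, -0.0, -20.5]
force: [-0.5, 0.6, -2.6]
gripper_width: 10.0
```

arm_command --deltas "0 0 -4 0 0 0 0; 0 0 -4 0 0 0 0; 0 0 -3 0 0 0 0; 0 2 0 0 0 0 0; 0 2 0 0 0 0 0"

```text
time_s: 7.32
ee_pos: [628.0, 165.8, 162.4]
ee_rot: [-179.6, -0.1, -20.5]
force: [4.7, 11.7, -3.4]
gripper_width: 9.4
```

arm_command --deltas "0 0 0 0 0 0 0; 0 0 0 0 0 0 0"

```text
time_s: 7.58
ee_pos: [628.1, 165.9, 162.3]
ee_rot: [-179.6, -0.1, -20.5]
force: [3.5, 8.9, -3.1]
gripper_width: 10.1
```

The tip still blocks at 26 mm. Back off, lift 3 mm, pull again.

arm_command --deltas "0 -3 0 0 0 0 0; 0 0 -3 0 0 0 0; 0 3 0 0 0 0 0; 0 0 0 0 0 0 0"

```text
time_s: 8.07
ee_pos: [627.5, 166.0, 165.2]
ee_rot: [-179.6, -0.0, -20.5]
force: [3.3, 11.3, -3.7]
gripper_width: 9.6
```

arm_command --deltas "0 -3 0 0 0 0 0; 0 0 -2.5 0 0 0 0; 0 3 0 0 0 0 0; 0 0 0 0 0 0 0"

```text
time_s: 8.57
ee_pos: [627.6, 165.9, 167.6]
ee_rot: [-179.6, -0.0, -20.5]
force: [4.4, 10.8, -4.8]
gripper_width: 9.5
```

arm_command --deltas "0 -3 0 0 0 0 0; 0 0 -2 0 0 0 0; 0 3 0 0 0 0 0; 0 0 0 0 0 0 0"

```text
time_s: 9.07
ee_pos: [627.6, 165.8, 169.3]
ee_rot: [-179.6, -0.0, -20.5]
force: [3.7, 12.6, -5.8]
gripper_width: 9.6
```

arm_command --deltas "0 -3 0 0 0 0 0; 0 0 -2 0 0 0 0; 0 3 0 0 0 0 0; 0 0 0 0 0 0 0"

```text
time_s: 9.57
ee_pos: [627.5, 165.6, 171.4]
ee_rot: [-179.6, -0.0, -20.5]
force: [3.0, 11.9, -4.2]
gripper_width: 9.7
```

arm_command --deltas "0 -3 0 0 0 0 0; 0 0 -2 0 0 0 0; 0 3 0 0 0 0 0; 0 0 0 0 0 0 0"

```text
time_s: 10.07
ee_pos: [627.2, 162.0, 174.9]
ee_rot: [-180.0, -0.1, -20.5]
force: [-0.2, 0.4, 3.4]
gripper_width: 10.0
```

arm_command --deltas "0 -3 0 0 0 0 0; 0 0 -2 0 0 0 0; 0 3 0 0 0 0 0; 0 0 0 0 0 0 0"

```text
time_s: 10.58
ee_pos: [626.5, 162.3, 175.5]
ee_rot: [179.9, 0.0, -20.5]
force: [-0.2, 0.4, 1.0]
gripper_width: 10.1
```

At 37.5 mm it slid out over the tip, but the upward force shows it is still riding on it. I raise it slightly until the full weight is back.

arm_command --deltas "0 0 -1 0 0 0 0; 0 0 0 0 0 0 0; 0 0 0 0 0 0 0"

```text
time_s: 10.95
ee_pos: [626.4, 162.5, 176.1]
ee_rot: [179.9, 0.0, -20.5]
force: [-1.3, 0.1, -1.8]
gripper_width: 9.8
```

arm_command --deltas "0 0 -0.8 0 0 0 0; 0 2 0 0 0 0 0; 0 2 0 0 0 0 0; 0 0 0 0 0 0 0"

```text
time_s: 11.45
ee_pos: [625.1, 158.8, 177.2]
ee_rot: [180.0, 0.0, -20.5]
force: [-0.3, -0.6, -1.5]
gripper_width: 9.6
```

arm_command --deltas "0 2 0 0 0 0 0; 0 2 0 0 0 0 0; 0 0 0 0 0 0 0"

```text
time_s: 11.82
ee_pos: [623.8, 155.1, 177.3]
ee_rot: [180.0, -0.0, -20.5]
force: [-0.3, 0.8, -1.3]
gripper_width: 9.9
```

arm_command --deltas "0 2 0 0 0 0 0; 0 2 0 0 0 0 0; 0 0 0 0 0 0 0"

```text
time_s: 12.2
ee_pos: [622.4, 151.3, 177.3]
ee_rot: [180.0, -0.0, -20.5]
force: [-0.9, 0.3, -2.6]
gripper_width: 9.7
```

arm_command --deltas "0 2.5 0 0 0 0 0; 0 2.5 0 0 0 0 0; 0 2.5 0 0 0 0 0; 0 2.5 0 0 0 0 0; 0 0 0 0 0 0 0"

```text
time_s: 12.82
ee_pos: [618.9, 141.9, 177.3]
ee_rot: [180.0, -0.0, -20.5]
force: [0.7, -0.5, -1.1]
gripper_width: 9.7
```

arm_command --deltas "0 4 0 0 0 0 0; 0 6 0 0 0 0 0; 0 8 0 0 0 0 0; 0 8 0 0 0 0 0; 0 8 0 0 0 0 0"

```text
time_s: 13.45
ee_pos: [606.8, 109.6, 177.3]
ee_rot: [180.0, -0.0, -20.5]
force: [-0.1, -0.3, -2.7]
gripper_width: 10.1
```

arm_command --deltas "0 8 0 0 0 0 0; 0 8 0 0 0 0 0; 0 6 0 0 0 0 0; 0 3 0 0 0 0 0; 0 0 0 0 0 0 0"

```text
time_s: 14.08
ee_pos: [598.3, 86.8, 177.3]
ee_rot: [-180.0, -0.0, -20.5]
force: [-0.4, -0.2, -1.6]
gripper_width: 10.0
```

```bash
python3 - <<'E'
from h import *
im,c=shot('wrist','w3.png'); im2,c2=shot('top','t3.png'); print(state())
cv2.imwrite('pics/c3.png',np.hstack([cv2.imread('pics/w3.png')[:260,:400],cv2.imread('pics/t3.png')[80:340,150:550]]))
E
```

```text
{'time_s': 14.175, 'qpos': array([7.18308865e+00, 2.23485032e+01, 8.89170697e+01, 4.96333470e-03,
       6.87207121e+01, 1.17682672e+02]), 'qvel': array([ 0.23628027,  0.20605109, -0.16206649, -0.03563354, -0.10617815,
        0.01913652]), 'effort': array([-1.31396530e-01, -4.59516549e+01, -2.35882670e+01,  9.32392431e-02,
       -1.32621699e-01, -1.47689775e-04]), 'ee_pos': array([598.38605707,  87.03258688, 177.26042016]), 'ee_rot': array([-1.79989532e+02, -9.99623949e-03, -2.05013854e+01]), 'force': array([-0.18036492, -0.17919104, -1.71754214]), 'torque': array([-0.0841239 ,  0.05942122,  0.05133243]), 'gripper_width': 9.857126218600765}
```

View pics/c3.png

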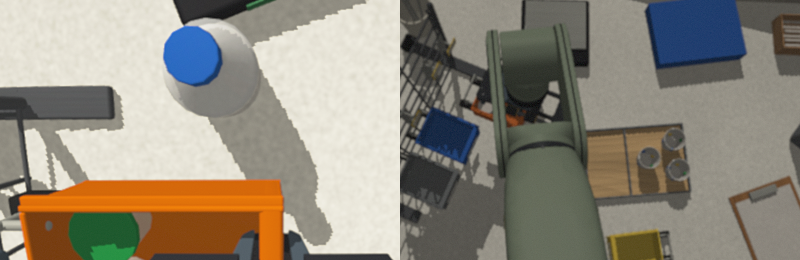

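The basket is off the hook and level, with the tubs in it; its front rim corner is at about (282,181) in the wrist view. The bottle and the other baskets haven't moved. Next: move toward the tray, then yaw by about +115° to get its back toward the robot.

arm_command --deltas "3 12 0 0 0 0 0; 5 22 0 0 0 0 0; 6 26 0 0 0 -4 0; 6 26 0 0 0 -8 0; 0 16 0 0 0 -8 0"

```text
time_s: 14.8
ee_pos: [585.9, -19.5, 177.3]
ee_rot: [179.9, -0.0, -0.3]
force: [0.4, -0.0, -2.7]
gripper_width: 9.7
```

arm_command --deltas "0 8 0 0 0 -8 0; 0 0 0 0 0 -8 0; 0 0 0 0 0 -8 0; 0 0 0 0 0 -8 0; 0 0 0 0 0 -8 0"

```text
time_s: 15.42
ee_pos: [586.0, -26.3, 177.4]
ee_rot: [180.0, 0.0, 39.7]
force: [0.1, -0.4, -2.9]
gripper_width: 9.6
```

arm_command --deltas "0 0 0 0 0 -8 0; 0 0 0 0 0 -8 0; 0 0 0 0 0 -8 0; 0 0 0 0 0 -8 0; 0 0 0 0 0 -8 0"

```text
time_s: 16.05
ee_pos: [586.1, -26.3, 177.4]
ee_rot: [180.0, 0.0, 79.7]
force: [-0.0, -0.8, -2.3]
gripper_width: 10.1
```

arm_command --deltas "0 0 0 0 0 -8 0; 0 0 0 0 0 -5 0; 0 0 0 0 0 -2.5 0; 0 0 0 0 0 0 0"

```text
time_s: 16.55
ee_pos: [586.1, -26.0, 177.4]
ee_rot: [180.0, 0.0, 94.9]
force: [0.6, 0.5, -2.8]
gripper_width: 9.9
```

```bash
python3 - <<'E'
from h import *
im,c=shot('wrist','w4.png'); rel([577,-105,177],95)
E
```

```text
delta tool [-78.2 -15.9   0.4] turn [ 0.02  0.02 -0.11] | pos [586.1 -25.8 177.4] [1.7998e+02 2.0000e-02 9.4890e+01] F [ 0.5 -0.1 -2.1]
```

View pics/w4.png

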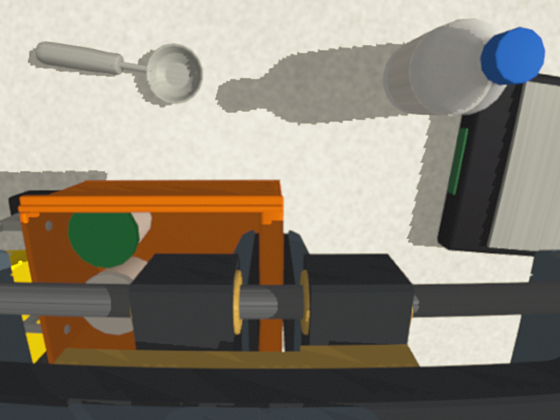

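The wrist view shows the spoon, the bottle, and the basket level with both tubs in it; its far rim edge is at row ~196. The tray is out of sight here, so I refine it from the initial top picture and w1.

```bash
python3 - <<'E'
from h import *
s=state(); c=cam('wrist',s)
Rm=R.from_euler('xyz',s['ee_rot'],degrees=True)
for r in(194,197,200): print('corner in tool',Rm.inv().apply(onz(c,(283,r),211)-s['ee_pos']).round(1))
# rim line heading
a,b=onz(c,(25,196),211),onz(c,(278,196),211); print('side heading',np.degrees(np.arctan2(*(a-b)[[1,0]])))
# tray wood from top0
c=cam('top'); im=cv2.imread('pics/top0.png'); hsv=cv2.cvtColor(im,cv2.COLOR_BGR2HSV)
m=cv2.inRange(hsv,(8,70,60),(25,200,255)); m[:,:320]=0;m[:, 450:]=0;m[:195]=0;m[295:]=0
for k in sorted(cv2.findContours(m,0,1)[0],key=cv2.contourArea)[-2:]:
    b=cv2.boxPoints(cv2.minAreaRect(k)); q=np.array([onz(c,p,4) for p in b]); print(b.round(1).tolist(),q[:,:2].round(1).tolist(),q.mean(0).round(1))
    d=q-np.roll(q,1,0); print(np.linalg.norm(d,axis=1).round(1),np.degrees(np.arctan2(d[:,1],d[:,0])).round(1))
crop=cv2.resize(im[190:300,320:460],None,fx=5,fy=5,interpolation=cv2.INTER_CUBIC); cv2.imwrite('pics/tray.png',cv2.convertScaleAbs(crop,alpha=1.5))
E
```

```text
corner in tool [ 43.6   5.4 -33.6]
corner in tool [ 42.4   5.4 -33.6]
corner in tool [ 41.2   5.4 -33.6]
side heading -175.23315489742444
[[333.3999938964844, 212.1999969482422], [373.6000061035156, 208.39999389648438], [379.70001220703125, 274.70001220703125], [339.5, 278.3999938964844]] [[591.2, -54.8], [602.9, -152.8], [442.2, -166.0], [431.2, -70.1]] [ 516.9 -110.9    4. ]
[160.7  98.7 161.2  96.5] [   5.5  -83.2 -175.3   96.6]
[[374.3999938964844, 209.1999969482422], [431.8999938964844, 203.39999389648438], [438.6000061035156, 269.79998779296875], [381.1000061035156, 275.6000061035156]] [[601.1, -154.9], [619.1, -296.7], [456.8, -307.9], [440.1, -169.2]] [ 529.3 -232.2    4. ]
[161.7 142.9 162.7 139.8] [   5.1  -82.8 -176.    96.9]
```

View pics/tray.png

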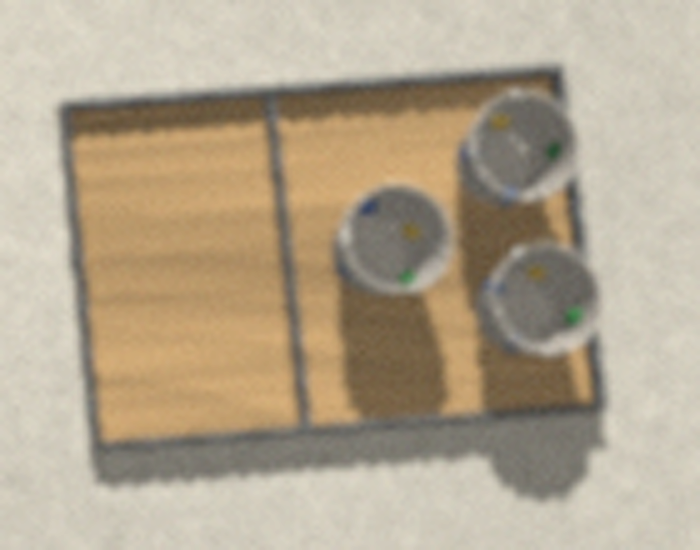

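The bay is clear, and its measured size of 161×97 mm fits the stated 160×96. Its centre is (516.9,-110.9), heading ~5.7°. I move above it and start down.

arm_command --deltas "-10 -1 0 0 0 0 0; -20 -2.5 0 0 0 0 0; -22 -2.5 0 0 0 -0.4 0; -18 -2 0 0 0 -0.4 0; -10 -1 0 0 0 0 0"

```text
time_s: 17.23
ee_pos: [584.4, -106.9, 177.2]
ee_rot: [-180.0, 0.0, 95.7]
force: [0.1, 0.2, -2.1]
gripper_width: 9.5
```

arm_command --deltas "0 0 10 0 0 0 0; 0 0 20 0 0 0 0; 0 0 25 0 0 0 0; 0 0 20 0 0 0 0; 0 0 8 0 0 0 0"

```text
time_s: 17.85
ee_pos: [583.5, -104.3, 92.4]
ee_rot: [-179.8, -0.1, 95.8]
force: [-0.1, -0.3, -1.4]
gripper_width: 10.0
```

arm_command --deltas "0 0 15 0 0 0 0; 0 0 15 0 0 0 0; 0 0 0 0 0 0 0; 0 0 0 0 0 0 0"

```text
time_s: 18.35
ee_pos: [584.9, -105.3, 64.5]
ee_rot: [180.0, 0.0, 95.8]
force: [-1.0, 0.8, -2.6]
gripper_width: 9.7
```

```bash
python3 - <<'E'
from h import *
rel([583.8,-106.2,60],95.7)
ims=[]
shot('side','s5.png'); shot('top','t5.png'); shot('wrist','w5.png')
a=cv2.resize(cv2.imread('pics/s5.png')[130:260,260:420],None,fx=2.5,fy=2.5); b=cv2.resize(cv2.imread('pics/t5.png')[170:300,300:460],None,fx=2.5,fy=2.5)
cv2.imwrite('pics/c5.png',np.hstack([a,b]))
E
```

```text
delta tool [-0.8 -1.2  4.5] turn [0.04 0.02 0.09] | pos [ 584.9 -105.3   64.5] [1.7996e+02 2.0000e-02 9.5790e+01] F [-1.   0.8 -2.6]
```

View pics/c5.png

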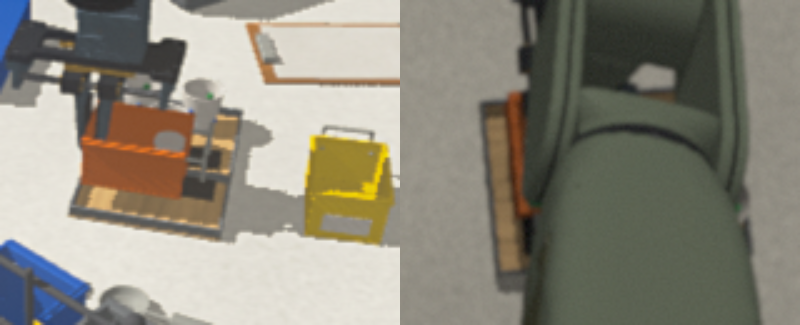

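Side view: the basket hangs level over the bay, its near lower corners at about (295,206) and (333,209). A quick numeric check before lowering.

```bash
python3 - <<'E'
from h import *
c=cam('side')
a=np.radians(5.7);ux=-np.array([np.cos(a),np.sin(a),0]);uy=-np.array([-np.sin(a),np.cos(a),0])
O=np.array([584.9,-105.3,0])+2*np.array([-.099,.995,0])+50*ux
P=[O+x*ux-40*uy+[0,0,38.2] for x in(-55,55)]; print('basket near corners pred',proj(c,P).round(1))
for p in((294.8,206),(332.8,208.8)): print(onz(c,p,38.2).round(1))
print(np.round(P,1))
B=np.array([516.9,-110.9,16]); print('bay outer near corners pred',proj(c,[B+x*-ux-52*uy for x in(84,-84)]).round(1))
print(onz(c,(260+70/2.5,130+210/2.5),16).round(1), onz(c,(260+222/2.5,130+235/2.5),16).round(1),(B+84*-ux-52*uy).round(1),(B-84*-ux-52*uy).round(1))
E
```

```text
basket near corners pred [[291.5 203. ]
 [331.6 209.4]]
[573.2 -53.3  38.2]
[473.9 -77.4  38.2]
[[585.7 -63.   38.2]
 [476.2 -73.9  38.2]]
bay outer near corners pred [[286.6 211.2]
 [347.9 221.2]]
[587.7 -40.6  16. ] [423.3 -57.   16. ] [595.3 -50.8  16. ] [428.2 -67.5  16. ]
```

Prediction agrees with the picture within reading error. Lowering.

arm_command --deltas "-0.8 -1 8 0 0 0 0; 0 0 8 0 0 0 0; 0 0 6 0 0 0 0; 0 0 4 0 0 0 0; 0 0 0 0 0 0 0"

```text
time_s: 19.12
ee_pos: [583.4, -106.0, 37.8]
ee_rot: [-180.0, -0.0, 95.8]
force: [-0.3, -0.1, -2.0]
gripper_width: 9.6
```

arm_command --deltas "0 0 1.5 0 0 0 0; 0 0 1.5 0 0 0 0; 0 0 1.5 0 0 0 0; 0 0 0 0 0 0 0"

```text
time_s: 19.62
ee_pos: [583.8, -106.1, 34.4]
ee_rot: [180.0, 0.0, 95.8]
force: [-0.7, -0.6, 3.4]
gripper_width: 9.8
```

arm_command --deltas "0 0 1 0 0 0 0; 0 0 1 0 0 0 0; 0 0 0 0 0 0 0"

```text
time_s: 20.0
ee_pos: [583.8, -106.2, 34.3]
ee_rot: [179.9, 0.0, 95.8]
force: [-4.4, 0.3, 14.6]
gripper_width: 9.9
```

arm_command --deltas "0 0 -0.8 0 0 0 0; 0 0 0 0 0 0 0; 0 0 0 0 0 0 0"

```text
time_s: 20.38
ee_pos: [583.8, -106.2, 34.3]
ee_rot: [179.9, 0.0, 95.8]
force: [-3.8, -0.0, 10.2]
gripper_width: 9.6
```

```bash
python3 - <<'E'
from h import *
rel([583.8,-106.2,30],95.7)
shot('side','s6.png'); shot('wrist','w6.png')
a=cv2.resize(cv2.imread('pics/s6.png')[140:240,275:375],None,fx=4,fy=4,interpolation=cv2.INTER_CUBIC); b=cv2.imread('pics/w6.png')[:400,:400]
cv2.imwrite('pics/c6.png',np.hstack([a,b]))
E
```

```text
delta tool [-0.  -0.   4.3] turn [0.05 0.02 0.09] | pos [ 583.8 -106.2   34.3] [1.7995e+02 2.0000e-02 9.5790e+01] F [-3.8 -0.  10.2]
```

View pics/c6.png

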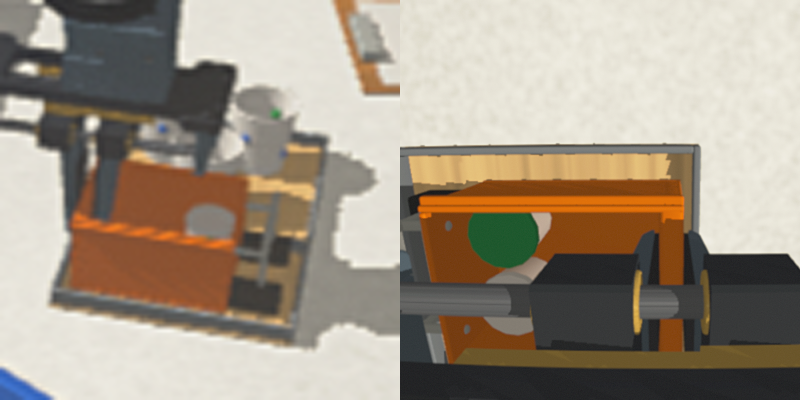

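Wrist view: the basket is inside the edging, tubs standing. The basket's lower side edge is at row ~181, the bay's +y edging at row ~153 and the front edging at col ~694. I check the gaps.

```bash
python3 - <<'E'
from h import *
s=state(); c=cam('wrist',s); Rm=R.from_euler('xyz',s['ee_rot'],degrees=True)
f=lambda p,z:Rm.inv().apply(onz(c,p,z)-s['ee_pos']).round(1)
print('edging inner',f((200,153),16),f((200,146),16),f((294,180),16),f((300,180),16))
for z in(4,8,12): print('bottom edge',z,f((200,181),z),f((280,181),z))
for z in(64,68,72): print('rim near front',z,f((280,199),z),'back',f((20,199),z))
E
```

```text
edging inner [ 53.6 -35.4  18.3] [ 57.1 -35.2  18.2] [39.5 12.8 18.3] [39.5 15.9 18.3]
bottom edge 4 [ 36.9 -38.4  30.3] [36.8  5.8 30.3]
bottom edge 8 [ 37.6 -37.6  26.3] [37.5  5.7 26.3]
bottom edge 12 [ 38.3 -36.8  22.3] [38.3  5.6 22.3]
rim near front 64 [ 40.7   4.3 -29.7] back [  40.9 -101.1  -29.8]
rim near front 68 [ 41.6   4.2 -33.7] back [ 41.8 -98.2 -33.8]
rim near front 72 [ 42.6   4.1 -37.7] back [ 42.7 -95.3 -37.8]
```

The basket is close to the cross-piece: about 14 mm gap on +y, so about 2 mm on -y. I lift a little, shift 5.5 mm toward +y and lower again; contact height will tell whether it sat on the cross-piece.

arm_command --deltas "0 0 -6 0 0 0 0; 0 0 -6 0 0 0 0; 3 0 0 0 0 0 0; 2.5 0 0 0 0 0 0; 0 0 0 0 0 0 0"

```text
time_s: 21.1
ee_pos: [582.9, -100.3, 44.2]
ee_rot: [-180.0, -0.0, 95.8]
force: [0.0, 0.5, -2.6]
gripper_width: 9.5
```

arm_command --deltas "0 0 4 0 0 0 0; 0 0 3 0 0 0 0; 0 0 1.5 0 0 0 0; 0 0 0 0 0 0 0; 0 0 0 0 0 0 0"

```text
time_s: 21.72
ee_pos: [583.2, -100.7, 36.1]
ee_rot: [180.0, 0.0, 95.8]
force: [-0.5, 0.2, -3.1]
gripper_width: 10.1
```

arm_command --deltas "0 0 1 0 0 0 0; 0 0 1 0 0 0 0; 0 0 0 0 0 0 0"

```text
time_s: 22.1
ee_pos: [583.2, -100.7, 34.4]
ee_rot: [180.0, 0.0, 95.8]
force: [-0.3, -0.7, 0.6]
gripper_width: 9.8
```

Contact is at the same height, so it is the floor (the basket slipped ~4 mm in the grip on the hook). I ease the grip, then open.

arm_command --deltas "0 0 0.4 0 0 0 0; 0 0 0 0 0 0 0; 0 0 0 0 0 0 0" --force 8

```text
time_s: 22.48
ee_pos: [583.2, -100.7, 34.3]
ee_rot: [180.0, 0.0, 95.8]
force: [-1.1, -0.1, 5.5]
gripper_width: 10.2
```

arm_command --deltas "0 0 0 0 0 0 10; 0 0 0 0 0 0 10; 0 0 0 0 0 0 12; 0 0 0 0 0 0 16; 0 0 0 0 0 0 25" --force 3

```text
time_s: 23.1
ee_pos: [583.1, -100.6, 33.5]
ee_rot: [-180.0, 0.0, 95.8]
force: [-0.2, 0.1, 0.1]
gripper_width: 22.9
```

arm_command --deltas "0 0 0 0 0 0 36; 0 0 -15 0 0 0 36; 0 0 -30 0 0 0 36; 0 0 -40 0 0 0 36; 0 0 -50 0 0 0 36"

```text
time_s: 23.72
ee_pos: [582.6, -100.5, 170.4]
ee_rot: [-180.0, -0.0, 95.8]
force: [0.2, 0.2, 0.3]
gripper_width: 36.0
```

arm_command --deltas "0 0 -40 0 0 0 36; 0 40 -20 0 0 0 36; 0 40 0 0 0 0 36; 0 40 0 0 0 0 36; 0 20 0 0 0 0 36"

```text
time_s: 24.35
ee_pos: [724.0, -86.1, 229.3]
ee_rot: [179.9, 0.0, 95.8]
force: [-0.7, -0.3, 0.2]
gripper_width: 36.3
```

```bash
python3 - <<'E'
from h import *
print(state()['ee_pos'],state()['force'])
shot('side','s7.png'); shot('top','t7.png')
a=cv2.resize(cv2.imread('pics/s7.png')[130:240,260:420],None,fx=2.5,fy=2.5,interpolation=cv2.INTER_CUBIC); b=cv2.resize(cv2.imread('pics/t7.png')[190:300,310:470],None,fx=2.5,fy=2.5,interpolation=cv2.INTER_CUBIC)
cv2.imwrite('pics/c7.png',np.vstack([np.hstack([a,b])]))
E
```

```text
[723.95101664 -86.1149447  229.29938195] [-0.74046951 -0.2735839   0.15967144]
```

View pics/c7.png

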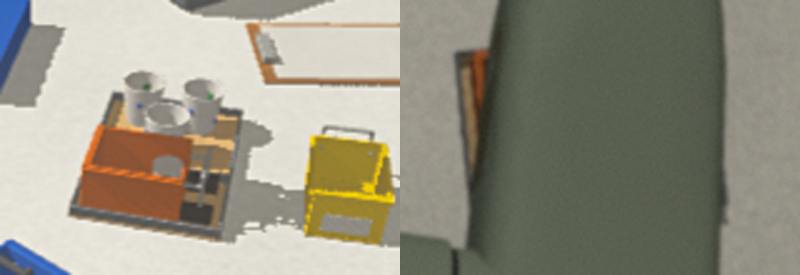

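The side view shows the basket flat in the bay, released, with the cups standing. The arm hides the top view, so I swing it aside for one last look.

arm_command --deltas "40 -10 -10 0 0 0 36; 50 -20 0 0 0 0 36; 50 -20 0 0 0 0 36; 50 -20 0 0 0 0 36; 40 -10 0 0 0 0 36"

```text
time_s: 25.08
ee_pos: [617.2, 135.5, 240.1]
ee_rot: [180.0, -0.0, 95.8]
force: [-0.1, 1.2, 0.9]
gripper_width: 35.8
```

```bash
python3 - <<'E'
from h import *
print(state()['ee_pos'])
shot('top','t8.png'); a=cv2.imread('pics/t8.png'); c=cam('top')
hsv=cv2.cvtColor(a,cv2.COLOR_BGR2HSV); m=cv2.inRange(hsv,(3,130,60),(13,255,255)); m[:195]=0;m[:, :325]=0;m[:,450:]=0;m[295:]=0
k=max(cv2.findContours(m,0,1)[0],key=cv2.contourArea); b=cv2.boxPoints(cv2.minAreaRect(k)); q=np.array([onz(c,p,64) for p in b]); print(q.round(1),q.mean(0))
cv2.imwrite('pics/c8.png',cv2.convertScaleAbs(cv2.resize(a[60:340,70:470],None,fx=2,fy=2),alpha=1.4))
E
```

```text
[617.21696593 135.50358927 240.09845859]
[[ 583.4  -56.7   64. ]
 [ 594.8 -148.    64. ]
 [ 480.4 -157.8   64. ]
 [ 469.5  -67.9   64. ]] [ 532.04193511 -107.59803191   64.        ]
```

View pics/c8.png

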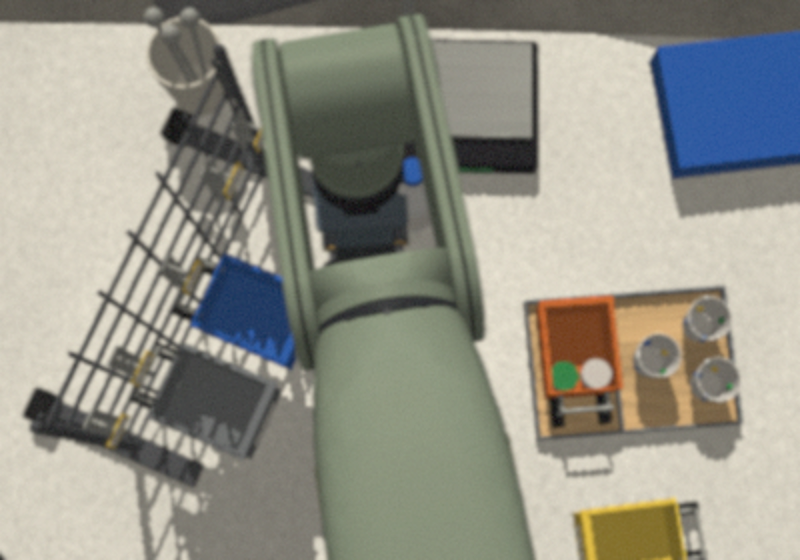

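The top view shows the basket square in the bay with both tubs standing in it, and the cups and other baskets in place. The measured basket centre is (532,-108), about 15 mm from the bay's centre. Handing in.

```bash
python3 -c "
from h import *
print(state()['force'],job_done())"
```

```text
the job is handed in; nothing more can be done
[-2.4222783   1.89665433  0.29858684] None
```

The orange basket is off its hook and standing released in the tray's empty bay, and I handed the job in at about 25 s. No verdict was reported.

- **Unhooking:** I pinched the front wall and lifted in 2–3 mm steps, pulling lightly outward at each one. It was blocked up to 35.5 mm of lift, with no more than about 13 N at the wrist. It came free over the tip at about 38–41 mm, and I drew it out with no measurable force from the plate.
- **Setting down:** The first touch pressed with about 15 N at the wrist and was only about 2 mm from the cross-piece. I lifted it slightly, shifted it 5.5 mm and lowered it again. The second touch, before release, was about 5 N.
- **Last checks:** In the final top view the basket is square in the bay, about 15 mm from its centre, with both tubs standing in it. The cups and the blue and grey baskets look unmoved.

Three things did not check out fully:
- **Contact height:** The basket touched the floor 4 mm earlier than computed, both times. I put this down to it slipping in the grip while it rubbed on the hook.
- **Hidden objects:** The arm hid the spoon and most of the bottle in the last picture. They stood clear when last seen in full.
- **Force at hand-in:** The wrist force read about 3 N just before hand-in. The gripper was about 90 mm above the bottle and clear of the hooks, so I took it as noise.

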